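# Clamp the whetstone in its holder to the clutch's set torque

## Task

Lay the whetstone flat in the sharpening holder, lengthwise between the sliding jaw and the fixed end stop, and let go of it. Then turn the holder's round knob clockwise until its slip clutch clicks, so that the stone is clamped at the set torque; a click or two is enough, never let it slip half a turn. Leave the other things on the table where they are.

Things in the scene. Friction and masses are not known exactly. Their poses are not given: they have to be found in the camera images.
- whetstone: Whetstone, a plain brick 60 x 180 x 32 mm (its x, y, z), two layers, brown and grey, 0.4 to 0.66 kg, lying on the table. Origin: centre of its underside; y along its length, z up. Can be gripped across its 60 mm width.
- stone_holder: Sharpening holder fixed to the table: aluminium plate 306 x 84 x 12 mm, black rubber bed, fixed dark steel stop at its +x end (70 mm wide, top 36 mm up, inner face at x = +95 mm), at its -x end a gear housing (66 x 78 mm, top 42 mm up) with the knob on top. No side walls. Origin on the table under the bed's centre; x runs from knob to stop, z up.
- bed_center (a point): Centre of the bed's top surface, 16 mm above the table, straight over the holder's origin; axes as the holder's. The stone lies here with its length along the holder's x, either way round.
- jaw: The sliding jaw: dark steel plate 14 x 70 x 24 mm, top 41 mm above the table; origin at its centre, 7 mm behind its face, axes as the holder's. At the start jaw and stop stand 12 to 20 mm further apart than the stone is long. The knob moves it 6 mm towards the stop per radian clockwise; it pushes the loose stone along and stays where it is left.
- knob_grip (a point): On the vertical axis of the clutch knob, 68 mm above the table: the height to grip at; at x = -154 mm, y = 0 in the holder's frame. The knob is black, ribbed and round, 54 mm in diameter, from 50 to 80 mm above the table, with a white index line; it can be gripped at any angle.
- clutch_knob (a joint): Slip of the knob on its clutch, rad, clockwise from above positive: 0 at the start and while the knob drives the jaw (about 0.2 N m). Once the jaw is hard on the stone, the knob slips on its toothed collar at a steady 0.4 N m, a click being 0.52 rad (30 degrees). It slips clockwise only and does not go back when let go.
- sanding_block: Bystander: wooden sanding block, 59 x 101 x 34 mm, loose; origin at the centre of its underside.
- offcut_long: Bystander: wooden offcut, 50 x 110 x 20 mm, loose; origin at the centre of its underside.
- tape_ring: Bystander: roll of masking tape lying flat, 92 mm across, 24 mm high, loose; origin at the centre of its underside.

How it is judged:
On the way, in this order (a step that is already met when the one before it is completed fails the run):
1. the stone lies flat on the bed between jaw and stop, let go of, the clutch not yet slipped (z of whetstone in the frame of bed_center between -0.004 and 0.004 m and y of whetstone in the frame of bed_center between -0.015 and 0.015 m and angle between the y axis of whetstone and the x axis of stone_holder, either way round below 0.12 rad and angle between whetstone's own z axis and vertical below 0.05 rad and contact force between the fingers and whetstone below 0.3 N and value of joint clutch_knob below 0.2 rad), for 0.2 s.
2. the knob has slipped by at least one click with the jaw pressing on the stone (value of joint clutch_knob above 0.5 rad and contact force between jaw and whetstone above 12 N), for 0.1 s.
At the end, for the whole second after the job is handed in: The stone rests flat on the bed (height within 4 mm), lengthwise (0.12 rad), within 15 mm of the middle line, its centre over 1 mm past the bed's centre towards the stop; the jaw presses it with over 12 N; the clutch has slipped over 0.5 rad (a click) but under 3.14 rad (all of step 2 and value of joint clutch_knob below 3.14 rad and x of whetstone in the frame of bed_center above 0.001 m and z of whetstone in the frame of bed_center between -0.004 and 0.004 m and y of whetstone in the frame of bed_center between -0.015 and 0.015 m and angle between the y axis of whetstone and the x axis of stone_holder, either way round below 0.12 rad and angle between whetstone's own z axis and vertical below 0.05 rad and linear speed of whetstone below 0.02 m/s); the robot touches nothing.
It fails at once if the clutch slips half a turn or more (value of joint clutch_knob above 3.14 rad).
It fails at once if the stone is tipped over or dropped on its side (angle between whetstone's own z axis and vertical above 0.6 rad).
It fails at once if a bystander is moved by more than 30 mm (distance of any of sanding_block, offcut_long, tape_ring from where it was at the start of the episode above 0.03 m).
It also fails if it takes over 66 s, if anything falls off the work surface, if the arm or the gripper's body presses on something with over 40 N, if the wrist force passes 120 N, or if a joint passes its speed limit or range.

## Robot

A 6-joint arm with a two-finger parallel gripper is mounted at the origin on a cart in front of the work surface, level with it; the furniture and walls round the work are solid. World frame = base frame: x ahead of the robot, y to its left, z up, the work surface at z = 0. Lengths are in m, angles in rad, forces in N, time in s.
With the tool pointing down it reaches from about 0.35 to 0.975 m from the base axis. Payload 4.9 kg.
Tool frame: the origin (TCP) lies midway between the tips of the shut fingers; the grasp point (between the pads) lies manip.tcp_to_grasp behind it (manip.tcp_to_grasp is the distance from the TCP to the grasp point, in m); z points along the fingers, y is the line along which they close (so a half turn about z gives the same grasp; the last joint's range is limited). The gripper opens to 85 mm and grips with 20 to 120 N. Pads are 22 mm wide; open, the fingers measure 114 mm over their backs; the gripper's body (76 mm by 85 mm) begins 54 mm behind the grasp point. The pads swing forward as they close: fully open they stand 13 mm farther back than shut.
Start: joints at [1.042, 0.053, 1.613, -0, 1.476, -0.119], TCP at [0.249, 0.573, 0.231] pointing down, gripper open.
Joint ranges: [-3.01, 3.01], [-1.01, 2.22], [0.06, 2.58], [-1.02, 4.17], [0.09, 2.62], [-3.14, 3.14]. Speed limits (rad/s): [2.57, 2.57, 3.14, 3.14, 3.14, 3.14].

## Interface

Orientations are given as a unit quaternion [w, x, y, z].
In Python, from plant import manip, grab_frame, calibration, job_done gives the robot as it stands.
- The arm moves only by the tool send_rows, never from a script. Its argument "rows" is a list of rows, each an object of numbers: "x", "y", "z": the shift along the tool's x, y, z normalised to -1 to 1, where 1 is 15 cm; "wx", "wy", "wz": the turn, a rotation vector about the tool's x, y, z normalised to -1 to 1, where 1 is pi/4 rad; "hand": the opening, from -1 (shut) to 1 (fully open). In form: [{"x": .., "y": .., "z": .., "wx": .., "wy": .., "wz": .., "hand": ..}, ...]. A call has exactly 10 rows; each row shifts and turns the commanded pose from where the row before left it, along the tool's axes as they then stand; what a row does not reach is not made up. A row lasts 1/12 s, in which the tool goes at most 41.7 mm and 7.16 degrees, less where a joint would pass 70% of its speed; a pose out of reach is approached as far as the arm can. A call with a number of a shift or a turn outside -1 to 1 is refused whole. A call with a gripper value outside its range is refused whole. The fingers move at their own pace and stop on an object; the grip force is fixed at half the most. Time passes only in rows, so rows that do not move let the fingers close, or fill a call up. It gives the time, the measured TCP pose, the force, the opening and the grip force at its end, in the units of the state.
- manip.state(): the state, without advancing time (a new reading comes with each control period).
- grab_frame(name): name is "scene" or "top" or "wrist"; returns the picture (480x640x3 uint8, blue, green, red); there is no depth.
- calibration(name): a dict with "camera_matrix" (3x3 intrinsics, pixels), "k1" (the pictures are not rectified: a ray, as slopes to the right and down, at radius r is drawn at 1 + k1 r^2 times it, then the intrinsics apply), "R" (3x3) and "t" (3): a world point X has camera coordinates R X + t. Camera axes: x right, y down, z forward; pixel columns grow to the right and rows downward; lengths in m; the calibration is good to about 2 mm. A picture is of the moment at which its call begins: read the wrist's pose just before it. calibration takes no time and is no camera call; for the wrist camera it gives the pose at the moment of the call.
- job_done(): hands the job in; it is judged then, once.
The state is a dict: "time": time; "joint_pos": joint angles; "joint_vel": joint speeds; "joint_efforts": joint torques, N m; "tool_pos": TCP position; "tool_rot": TCP orientation; "contact_force": force on the tool from outside, world axes, zero at the start; "ft_torque": the same for the moment, N m; "gripper_width": opening from 0.0 (shut) to 1.0 (fully open); "grasp_force": force on a finger pad.
Only numpy, scipy, OpenCV 4.12 (cv2) and the standard library are available. Lean on these libraries where they do the work, as an engineer would, in place of code of your own. Each camera call takes 0.05 s, during which the arm holds its last target. There are 200 camera calls.

## Working session

There is one attempt and no reset: what is moved stays moved. The work goes in short steps, Python scripts to look and compute and a tool call to move; the robot and the scene stay as the last step left them, time stands still between calls to the robot, and variables do not carry over. Pictures are saved under pics/ and viewed, at most 10 in all, crops included, and the job is handed in when it is done.

Besides the shell and the picture viewer there is one more tool, called after "Call:" as name(argument=value, ...) on one line, values as JSON. send_rows: Moves the arm, as the interface text tells. Scaled input: -1 to 1 covers 15 cm each way for a shift and pi/4 rad each way for a turn. Its arguments: {"type":"object","properties":{"rows":{"type":"array","items":{"type":"object","properties":{"x":{"type":"number","minimum":-1,"maximum":1},"y":{"type":"number","minimum":-1,"maximum":1},"z":{"type":"number","minimum":-1,"maximum":1},"wx":{"type":"number","minimum":-1,"maximum":1},"wy":{"type":"number","minimum":-1,"maximum":1},"wz":{"type":"number","minimum":-1,"maximum":1},"hand":{"type":"number"}}}}},"required":["rows"]}

```bash
mkdir -p pics; ls; python3 - <<'E'
from plant import manip, grab_frame, calibration
import cv2
for n in("scene","top"):
    cv2.imwrite(f"pics/{n}0.png",grab_frame(n)); c=calibration(n); print(n,c)
s=manip.state();print(s);print(manip.tcp_to_grasp)
E
```

```text
pics
scene {'camera_matrix': array([[501.35399344,   0.        , 317.96512512],
       [  0.        , 501.35399344, 235.0380424 ],
       [  0.        ,   0.        ,   1.        ]]), 'k1': 0.013387534987352715, 'R': array([[ 0.50522632, -0.8627817 ,  0.01881737],
       [-0.52683827, -0.32562858, -0.78511621],
       [ 0.68351138,  0.38674767, -0.61906255]]), 't': array([-0.2941114 ,  0.34094726,  0.91683962])}
top {'camera_matrix': array([[523.46933578,   0.        , 308.15646701],
       [  0.        , 523.46933578, 237.90962478],
       [  0.        ,   0.        ,   1.        ]]), 'k1': 0.025463873957575323, 'R': array([[ 0.05238591, -0.99862552,  0.00166651],
       [-0.97569367, -0.0515384 , -0.21299214],
       [ 0.21278527,  0.00953178, -0.97705249]]), 't': array([-0.05304467,  0.57091745,  1.25962952])}
{'time': 0.1, 'joint_pos': array([ 1.04200939e+00,  5.32745265e-02,  1.61416646e+00,  1.67573655e-05,
        1.47597748e+00, -1.18992274e-01]), 'joint_vel': array([ 0.00018832, -0.00028834, -0.00399436,  0.00079068, -0.00135856,
        0.00073334]), 'joint_efforts': array([ 4.49566433e-04, -3.94900811e+01, -3.71364534e+01, -1.33912608e-04,
        3.87507782e-03,  2.58524057e-05]), 'tool_pos': array([0.24871914, 0.57276806, 0.23019023]), 'tool_rot': array([-2.98444563e-04,  2.03467340e-01,  9.79081308e-01, -8.62784209e-04]), 'contact_force': array([-0.69263647,  0.77795163, -0.80618582]), 'ft_torque': array([-0.01605215,  0.00869701,  0.03726777]), 'grasp_force': 0.0, 'gripper_width': 0.9993011104317885}
0.0187
```

View pics/top0.png

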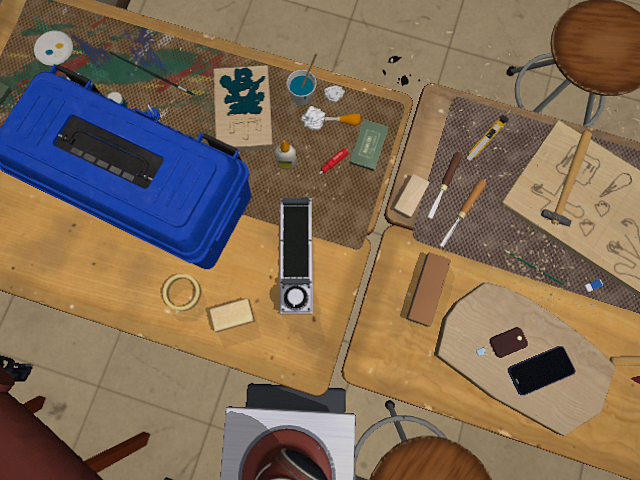

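View pics/scene0.png

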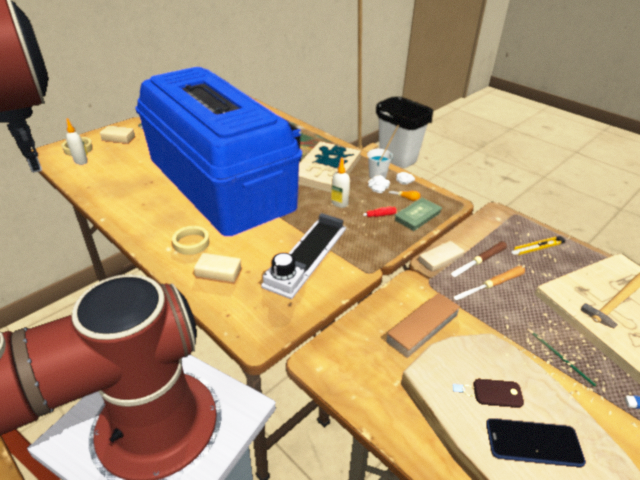

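```bash
cat > h.py <<'E'
import numpy as np, cv2
from plant import manip, grab_frame, calibration
def ray(c,px,z):
    """pixels (n,2) -> world points on plane z"""
    K,k1,R,t=c["camera_matrix"],c["k1"],np.array(c["R"]),np.array(c["t"])
    d=(np.asarray(px,float).reshape(-1,2)-K[:2,2])/[K[0,0],K[1,1]]
    u=d.copy()
    for _ in range(20): u=d/(1+k1*(u**2).sum(1,keepdims=True))
    D=np.c_[u,np.ones(len(u))]@R; C=-R.T@t
    return C+D*((z-C[2])/D[:,2])[:,None]
def proj(c,X):
    Y=np.asarray(X,float).reshape(-1,3)@np.array(c["R"]).T+c["t"]
    u=Y[:,:2]/Y[:,2:]; u=u*(1+c["k1"]*(u**2).sum(1,keepdims=True))
    K=c["camera_matrix"]; return u*[K[0,0],K[1,1]]+K[:2,2]
E
python3 - <<'E'
from h import *
im=cv2.imread("pics/top0.png");c=calibration("top")
a=cv2.resize(im[190:325,265:325],None,fx=4.4,fy=4.4,interpolation=cv2.INTER_CUBIC)
b=cv2.resize(im[240:340,390:465],None,fx=5.9,fy=5.9,interpolation=cv2.INTER_CUBIC)[:594]
b=cv2.copyMakeBorder(b,0,594-b.shape[0],0,0,cv2.BORDER_CONSTANT);a=a[:594]
cv2.imwrite("pics/crop.png",np.hstack([a,b])); print(a.shape,b.shape)
# stone colour
print(im[280:290:9,400:460:3].tolist())
P=ray(c,[[427,289],[295,297]],0.032);print(P)
# bed
hsv=cv2.cvtColor(im,cv2.COLOR_BGR2HSV)
m=np.zeros(im.shape[:2],np.uint8);m[190:325,270:322]=(hsv[190:325,270:322,2]<60)*255
n,l,st,ce=cv2.connectedComponentsWithStats(m)
for i in range(1,n):
    if st[i,4]>40:
        print(st[i],ce[i],cv2.minAreaRect(np.argwhere(l==i)[:,::-1].astype(np.float32)))
E
```

```text
(594, 264, 3) (594, 442, 3)
[[[80, 142, 188], [79, 144, 190], [79, 140, 188], [75, 138, 186], [46, 84, 114], [56, 92, 122], [42, 46, 48], [71, 105, 149], [71, 102, 145], [71, 103, 147], [71, 102, 147], [73, 105, 149], [74, 105, 149], [71, 104, 147], [72, 104, 148], [63, 121, 164], [69, 128, 171], [73, 132, 176], [80, 145, 193], [79, 142, 190]], [[80, 141, 186], [77, 140, 183], [82, 148, 193], [44, 82, 114], [48, 88, 119], [43, 59, 73], [71, 106, 149], [69, 100, 143], [68, 100, 143], [71, 103, 146], [71, 103, 146], [72, 102, 148], [73, 105, 149], [73, 106, 149], [63, 110, 150], [71, 130, 171], [71, 125, 165], [68, 119, 159], [73, 130, 174], [73, 129, 174]]]
[[ 0.46332894 -0.32925325  0.032     ]
 [ 0.42548557  0.00243898  0.032     ]]
[283 202  25   3  54] [295.38888889 203.38888889] ((295.0, 203.0), (2.0, 24.0), 90.0)
[ 284  206   24   71 1682] [295.49762188 241.45778835] ((295.5, 241.0), (70.0, 23.0), 90.0)
[281 282  28  26 215] [294.77674419 294.87906977] ((294.0443115234375, 294.8478698730469), (27.056921005249023, 24.750930786132812), 2.2025980949401855)
```

View pics/crop.png

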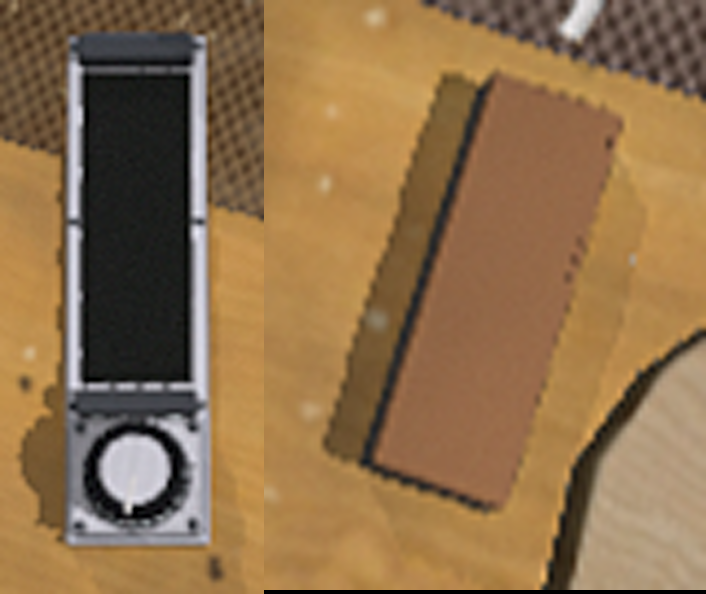

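```bash
python3 - <<'E'
from h import *
im=cv2.imread("pics/top0.png").astype(int);c=calibration("top")
B,G,R=[im[...,i] for i in range(3)]
m=((abs(B/R-.485)<.03)&(abs(G/R-.70)<.025)&(R>125)&(R<165)).astype(np.uint8);w=np.zeros_like(m);w[245:335,395:460]=1
m=cv2.morphologyEx(m*w,cv2.MORPH_OPEN,np.ones((3,3)));m=cv2.morphologyEx(m,cv2.MORPH_CLOSE,np.ones((5,5)))
n,l,st,ce=cv2.connectedComponentsWithStats(m);i=1+st[1:,4].argmax()
P=ray(c,np.argwhere(l==i)[:,::-1],.032)[:,:2].astype(np.float32)
(cx,cy),s,a=cv2.minAreaRect(P); bx=cv2.boxPoints(((cx,cy),s,a)); print("stone",P.mean(0),(cx,cy),s,a,bx.tolist())
q=P-P.mean(0);v=np.linalg.svd(q.T@q)[0][:,0];print("axis deg",np.degrees(np.arctan2(v[1],v[0])))
# bed
hv=im.max(2)
mm=[]
for r in range(209,274):
    row=hv[r,275:318]; d=np.where(row[5:35]<60)[0]+280; mm.append((r,d.min()-.5,d.max()+.5))
mm=np.array(mm)
L=ray(c,mm[:,[1,0]],.016);Rr=ray(c,mm[:,[2,0]],.016);M=(L+Rr)/2
f=np.polyfit(M[:,0],M[:,1],1);print("bed width",(L-Rr)[:,1].mean(),"axis slope",f,"rms",np.std(M[:,1]-np.polyval(f,M[:,0])))
# plate edges: columns
print("col profile along x=300:",[(r,hv[r,288:302].mean().round()) for r in list(range(194,212))+list(range(270,318))])
# knob white disc
k=(hv[280:312,278:312]>170).astype(np.uint8)
n,l,st,ce=cv2.connectedComponentsWithStats(k)
for i in range(1,n):
    if st[i,4]>30: print(st[i],ce[i]+[278,280],ray(c,ce[i]+[278,280],.08))
d=((hv[280:314,278:312]<60)).astype(np.uint8);pts=np.argwhere(d)[:,::-1];e=cv2.minEnclosingCircle(pts.astype(np.float32));print(e,ray(c,np.array(e[0])+[278,280],.07))
E
```

```text
stone [ 0.4641466  -0.33529186] (0.4654847979545593, -0.33598458766937256) (0.05757107958197594, 0.1768037974834442) 73.2059097290039 [[0.37253621220588684, -0.33800017833709717], [0.5417991876602173, -0.3890846371650696], [0.5584334135055542, -0.33396899700164795], [0.38917040824890137, -0.28288453817367554]]
axis deg 163.50537
bed width 0.06253617988397522 axis slope [ 0.05762901 -0.022985  ] rms 9.669931178048398e-07
col profile along x=300: [(194, np.float64(101.0)), (195, np.float64(99.0)), (196, np.float64(101.0)), (197, np.float64(86.0)), (198, np.float64(79.0)), (199, np.float64(71.0)), (200, np.float64(73.0)), (201, np.float64(75.0)), (202, np.float64(66.0)), (203, np.float64(40.0)), (204, np.float64(21.0)), (205, np.float64(92.0)), (206, np.float64(74.0)), (207, np.float64(19.0)), (208, np.float64(26.0)), (209, np.float64(26.0)), (210, np.float64(27.0)), (211, np.float64(26.0)), (270, np.float64(30.0)), (271, np.float64(29.0)), (272, np.float64(30.0)), (273, np.float64(30.0)), (274, np.float64(28.0)), (275, np.float64(23.0)), (276, np.float64(36.0)), (277, np.float64(158.0)
[... 703 characters left out ...]
float64(45.0)), (306, np.float64(39.0)), (307, np.float64(37.0)), (308, np.float64(102.0)), (309, np.float64(123.0)), (310, np.float64(159.0)), (311, np.float64(129.0)), (312, np.float64(156.0)), (313, np.float64(145.0)), (314, np.float64(146.0)), (315, np.float64(172.0)), (316, np.float64(169.0)), (317, np.float64(168.0))]
[ 22   5  12  26 101] [307.17821782 298.45544554] [[ 0.41865702 -0.02864594  0.08      ]]
[ 10   9  15  17 183] [295.06557377 296.09289617] [[0.42282879 0.00102611 0.08      ]]
((16.5, 15.5), 19.091981887817383) [[0.425233   0.00277982 0.07      ]]<stdin>:4: RuntimeWarning: divide by zero encountered in divide
<stdin>:4: RuntimeWarning: invalid value encountered in divide
```

The top view shows the stone with its centre near px (427,289) and long axis at 163.4°. The rectangle comes out at about 60x179 mm, which matches the given size. The knob is at px (295,296), about (0.4225, 0.001), and the holder axis is at about 3.3°. I'll move towards the stone.

Call:
send_rows(rows=[{"wz": -0.153, "hand": 1}, {"x": -0.13, "y": -0.225, "hand": 1}, {"x": -0.13, "y": -0.225, "hand": 1}, {"x": -0.13, "y": -0.225, "hand": 1}, {"x": -0.13, "y": -0.225, "hand": 1}, {"x": -0.13, "y": -0.225, "hand": 1}, {"x": -0.13, "y": -0.225, "hand": 1}, {"x": -0.13, "y": -0.225, "hand": 1}, {"x": -0.13, "y": -0.225, "hand": 1}, {"x": -0.13, "y": -0.225, "hand": 1}])

```text
invalid input at $.rows[0]: expected keys x, y, z, wx, wy, wz, hand
```

Call:
send_rows(rows=[{"x": -0.13, "y": -0.225, "hand": 1}, {"x": -0.13, "y": -0.225, "hand": 1}, {"x": -0.13, "y": -0.225, "hand": 1}, {"x": -0.13, "y": -0.225, "hand": 1}, {"x": -0.13, "y": -0.225, "hand": 1}, {"x": -0.13, "y": -0.225, "hand": 1}, {"x": -0.13, "y": -0.225, "hand": 1}, {"x": -0.13, "y": -0.225, "hand": 1}, {"x": -0.13, "y": -0.225, "hand": 1}, {"x": -0.13, "y": -0.225, "hand": 1}])

```text
invalid input at $.rows[0]: expected keys x, y, z, wx, wy, wz, hand
```

Call:
send_rows(rows=[{"x": 0, "y": 0, "z": 0, "wx": 0, "wy": 0, "wz": -0.153, "hand": 1}, {"x": -0.13, "y": -0.225, "z": 0, "wx": 0, "wy": 0, "wz": 0, "hand": 1}, {"x": -0.13, "y": -0.225, "z": 0, "wx": 0, "wy": 0, "wz": 0, "hand": 1}, {"x": -0.13, "y": -0.225, "z": 0, "wx": 0, "wy": 0, "wz": 0, "hand": 1}, {"x": -0.13, "y": -0.225, "z": 0, "wx": 0, "wy": 0, "wz": 0, "hand": 1}, {"x": -0.13, "y": -0.225, "z": 0, "wx": 0, "wy": 0, "wz": 0, "hand": 1}, {"x": -0.13, "y": -0.225, "z": 0, "wx": 0, "wy": 0, "wz": 0, "hand": 1}, {"x": -0.13, "y": -0.225, "z": 0, "wx": 0, "wy": 0, "wz": 0, "hand": 1}, {"x": -0.13, "y": -0.225, "z": 0, "wx": 0, "wy": 0, "wz": 0, "hand": 1}, {"x": -0.13, "y": -0.225, "z": 0, "wx": 0, "wy": 0, "wz": 0, "hand": 1}])

```text
time: 0.93
tool_pos: [0.3301, 0.2303, 0.2308]
tool_rot: [-0.0, 0.144, 0.99, -0.0]
contact_force: [1.9, -0.4, 0.5]
gripper_width: 0.999
grasp_force: 0.0
```

Call:
send_rows(rows=[{"x": -0.13, "y": -0.225, "z": 0, "wx": 0, "wy": 0, "wz": 0, "hand": 1}, {"x": -0.13, "y": -0.225, "z": 0, "wx": 0, "wy": 0, "wz": 0, "hand": 1}, {"x": -0.13, "y": -0.225, "z": 0, "wx": 0, "wy": 0, "wz": 0, "hand": 1}, {"x": -0.13, "y": -0.225, "z": 0, "wx": 0, "wy": 0, "wz": 0, "hand": 1}, {"x": -0.13, "y": -0.225, "z": 0, "wx": 0, "wy": 0, "wz": 0, "hand": 1}, {"x": -0.13, "y": -0.225, "z": 0, "wx": 0, "wy": 0, "wz": 0, "hand": 1}, {"x": -0.13, "y": -0.225, "z": 0, "wx": 0, "wy": 0, "wz": 0, "hand": 1}, {"x": -0.13, "y": -0.225, "z": 0, "wx": 0, "wy": 0, "wz": 0, "hand": 1}, {"x": -0.13, "y": -0.225, "z": 0, "wx": 0, "wy": 0, "wz": 0, "hand": 1}, {"x": -0.13, "y": -0.225, "z": 0, "wx": 0, "wy": 0, "wz": 0, "hand": 1}])

```text
time: 1.77
tool_pos: [0.4206, -0.1492, 0.2309]
tool_rot: [-0.0, 0.145, 0.989, 0.0]
contact_force: [-0.1, 0.2, 1.4]
gripper_width: 0.996
grasp_force: 0.0
```

Call:
send_rows(rows=[{"x": -0.13, "y": -0.225, "z": 0, "wx": 0, "wy": 0, "wz": 0, "hand": 1}, {"x": -0.13, "y": -0.225, "z": 0, "wx": 0, "wy": 0, "wz": 0, "hand": 1}, {"x": -0.13, "y": -0.225, "z": 0, "wx": 0, "wy": 0, "wz": 0, "hand": 1}, {"x": -0.13, "y": -0.225, "z": 0, "wx": 0, "wy": 0, "wz": 0, "hand": 1}, {"x": -0.13, "y": -0.225, "z": 0, "wx": 0, "wy": 0, "wz": 0, "hand": 1}, {"x": 0, "y": 0, "z": 0.15, "wx": 0, "wy": 0, "wz": 0, "hand": 1}, {"x": 0, "y": 0, "z": 0.15, "wx": 0, "wy": 0, "wz": 0, "hand": 1}, {"x": 0, "y": 0, "z": 0.0, "wx": 0, "wy": 0, "wz": 0, "hand": 1}, {"x": 0, "y": 0, "z": 0, "wx": 0, "wy": 0, "wz": 0, "hand": 1}, {"x": 0, "y": 0, "z": 0, "wx": 0, "wy": 0, "wz": 0, "hand": 1}])

```text
time: 2.6
tool_pos: [0.4664, -0.3366, 0.1871]
tool_rot: [0.0, 0.144, 0.99, -0.0]
contact_force: [0.0, 0.4, 0.4]
gripper_width: 1.001
grasp_force: 0.0
```

```bash
cat >> h.py <<'E'
from scipy.spatial.transform import Rotation as Ro
def delta(target,ang=None):
    """normalised tool-axis shift to world target; ang: wanted heading of tool x, deg"""
    s=manip.state();w,x,y,z=s["tool_rot"];r=Ro.from_quat([x,y,z,w]).as_matrix()
    h=np.degrees(np.arctan2(r[1,0],r[0,0]))
    print("t",round(s["time"],2),"pos",s["tool_pos"].round(4),"heading",h.round(2),"tilt",np.degrees(np.arccos(-r[2,2])).round(2),"j",s["joint_pos"].round(2))
    if target is not None: print("xyz units",(r.T@(np.array(target)-s["tool_pos"])/.15).round(4))
    if ang is not None: print("wz units",(-((ang-h+180)%360-180)/45).round(3))
E
python3 - <<'E'
from h import *
s=manip.state();c=calibration("wrist");im=grab_frame("wrist");cv2.imwrite("pics/w0.png",im)
delta([0.4655,-.336,.0],163.4)
print(-np.array(c["R"]).T@c["t"])
t=np.radians(163.4);u=np.array([np.cos(t),np.sin(t)]);v=np.array([-u[1],u[0]])
X=[[*(np.array([.4655,-.336])+a*.09*u+b*.03*v),.032] for a,b in((1,1),(1,-1),(-1,-1),(-1,1))]
print(proj(c,X).round())
E
```

```text
t 2.65 pos [ 0.4667 -0.3368  0.188 ] heading 163.43 tilt 0.13 j [-0.75 -0.04  1.77 -0.    1.4  -2.04]
xyz units [0.012  0.0043 1.2532]
wz units 0.001
[ 0.39786648 -0.31616551  0.33026364]
[[286.  98.]
 [368.  98.]
 [362. 321.]
 [292. 321.]]
```

View pics/w0.png

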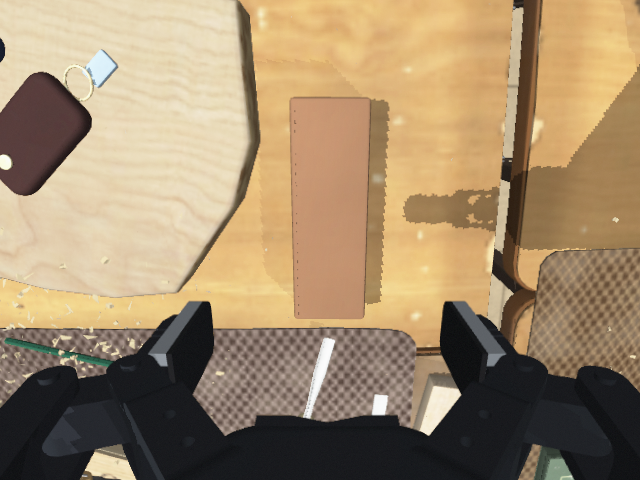

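The wrist view shows the stone at px (290..370, 97..319), which is within 2 mm of where I predicted it. I'll descend and grip.

Call:
send_rows(rows=[{"x": 0.018, "y": 0.014, "z": 0.2, "wx": 0, "wy": 0, "wz": 0, "hand": 1}, {"x": 0, "y": 0, "z": 0.2, "wx": 0, "wy": 0, "wz": 0, "hand": 1}, {"x": 0, "y": 0, "z": 0.2, "wx": 0, "wy": 0, "wz": 0, "hand": 1}, {"x": 0, "y": 0, "z": 0.2, "wx": 0, "wy": 0, "wz": 0, "hand": 1}, {"x": 0, "y": 0, "z": 0.2, "wx": 0, "wy": 0, "wz": 0, "hand": 1}, {"x": 0, "y": 0, "z": 0.13, "wx": 0, "wy": 0, "wz": 0, "hand": 1}, {"x": 0, "y": 0, "z": 0.08, "wx": 0, "wy": 0, "wz": 0, "hand": 1}, {"x": 0, "y": 0, "z": 0.043, "wx": 0, "wy": 0, "wz": 0, "hand": 1}, {"x": 0, "y": 0, "z": 0, "wx": 0, "wy": 0, "wz": 0, "hand": 1}, {"x": 0, "y": 0, "z": 0, "wx": 0, "wy": 0, "wz": 0, "hand": 1}])

```text
time: 3.48
tool_pos: [0.4653, -0.3347, 0.0]
tool_rot: [0.001, 0.144, 0.99, -0.001]
contact_force: [-0.3, -0.7, 0.2]
gripper_width: 1.0
grasp_force: 0.0
```

Call:
send_rows(rows=[{"x": 0, "y": 0, "z": 0, "wx": 0, "wy": 0, "wz": 0, "hand": -1}, {"x": 0, "y": 0, "z": 0, "wx": 0, "wy": 0, "wz": 0, "hand": -1}, {"x": 0, "y": 0, "z": 0, "wx": 0, "wy": 0, "wz": 0, "hand": -1}, {"x": 0, "y": 0, "z": 0, "wx": 0, "wy": 0, "wz": 0, "hand": -1}, {"x": 0, "y": 0, "z": 0, "wx": 0, "wy": 0, "wz": 0, "hand": -1}, {"x": 0, "y": 0, "z": 0, "wx": 0, "wy": 0, "wz": 0, "hand": -1}, {"x": 0, "y": 0, "z": 0, "wx": 0, "wy": 0, "wz": 0, "hand": -1}, {"x": 0, "y": 0, "z": 0, "wx": 0, "wy": 0, "wz": 0, "hand": -1}, {"x": 0, "y": 0, "z": 0, "wx": 0, "wy": 0, "wz": 0, "hand": -1}, {"x": 0, "y": 0, "z": 0, "wx": 0, "wy": 0, "wz": 0, "hand": -1}])

```text
time: 4.32
tool_pos: [0.4655, -0.3349, 0.0005]
tool_rot: [0.001, 0.144, 0.99, -0.001]
contact_force: [-0.7, 0.2, 4.9]
gripper_width: 0.691
grasp_force: 68.8
```

Call:
send_rows(rows=[{"x": 0, "y": 0, "z": -0.1, "wx": 0, "wy": 0, "wz": 0, "hand": -1}, {"x": 0, "y": 0, "z": -0.2, "wx": 0, "wy": 0, "wz": 0, "hand": -1}, {"x": 0, "y": 0, "z": -0.25, "wx": 0, "wy": 0, "wz": 0, "hand": -1}, {"x": 0, "y": 0, "z": -0.25, "wx": 0, "wy": 0, "wz": 0, "hand": -1}, {"x": 0, "y": 0, "z": -0.2, "wx": 0, "wy": 0, "wz": 0, "hand": -1}, {"x": 0, "y": 0, "z": 0, "wx": 0, "wy": 0, "wz": -0.11, "hand": -1}, {"x": 0, "y": 0, "z": 0, "wx": 0, "wy": 0, "wz": -0.11, "hand": -1}, {"x": 0, "y": 0, "z": 0, "wx": 0, "wy": 0, "wz": -0.11, "hand": -1}, {"x": 0, "y": 0, "z": 0, "wx": 0, "wy": 0, "wz": -0.112, "hand": -1}, {"x": 0, "y": 0, "z": 0, "wx": 0, "wy": 0, "wz": 0, "hand": -1}])

```text
time: 5.15
tool_pos: [0.4633, -0.3331, 0.147]
tool_rot: [-0.001, -0.029, 1.0, 0.001]
contact_force: [0.0, -0.9, -4.8]
gripper_width: 0.696
grasp_force: 67.5
```

Call:
send_rows(rows=[{"x": -0.084, "y": 0.2, "z": 0, "wx": 0, "wy": 0, "wz": 0, "hand": -1}, {"x": -0.084, "y": 0.23, "z": 0, "wx": 0, "wy": 0, "wz": 0, "hand": -1}, {"x": -0.084, "y": 0.23, "z": 0, "wx": 0, "wy": 0, "wz": 0, "hand": -1}, {"x": -0.084, "y": 0.23, "z": 0, "wx": 0, "wy": 0, "wz": 0, "hand": -1}, {"x": -0.084, "y": 0.23, "z": 0, "wx": 0, "wy": 0, "wz": 0, "hand": -1}, {"x": -0.084, "y": 0.23, "z": 0, "wx": 0, "wy": 0, "wz": 0, "hand": -1}, {"x": -0.084, "y": 0.23, "z": 0, "wx": 0, "wy": 0, "wz": 0, "hand": -1}, {"x": -0.084, "y": 0.23, "z": 0, "wx": 0, "wy": 0, "wz": 0, "hand": -1}, {"x": -0.084, "y": 0.23, "z": 0, "wx": 0, "wy": 0, "wz": 0, "hand": -1}, {"x": -0.084, "y": 0.215, "z": 0, "wx": 0, "wy": 0, "wz": 0, "hand": -1}])

```text
time: 5.98
tool_pos: [0.5699, 0.0132, 0.1474]
tool_rot: [-0.001, -0.028, 1.0, 0.0]
contact_force: [1.3, 0.1, -5.3]
gripper_width: 0.69
grasp_force: 67.8
```

```bash
python3 - <<'E'
from h import *
c=calibration("top")
o=np.array([.5763,.0101,0]);a=np.radians(3.3);ux=np.array([np.cos(a),np.sin(a),0])
f=lambda r,z:(ray(c,[[295.5,r]],z)[0]-o)@ux
print("jaw face top x_h",f(278.5,.041),"stop top inner",f(202.7,.036),"stop foot",f(204.6,.012))
s=manip.state();c=calibration("wrist");im=grab_frame("wrist");cv2.imwrite("pics/w1.png",im)
delta(None)
for n,X in(("knob",[-.154,0,.08]),("bed",[0,0,.016]),("stopL",[.095,.035,.036]),("stopR",[.095,-.035,.036]),("jawL",[-.101,.035,.041]),("jawR",[-.101,-.035,.041])):
    w=o+X[0]*ux+X[1]*np.array([-ux[1],ux[0],0])+[0,0,X[2]];print(n,w.round(4),proj(c,w).round())
E
```

```text
jaw face top x_h -0.10537478847834185 stop top inner 0.09456324409359258 stop foot 0.09627056406652633
t 6.03 pos [0.5714 0.0189 0.1477] heading -176.61 tilt 0.37 j [-0.1  -0.01  1.82  0.01  1.33 -1.73]
knob [0.4226 0.0012 0.08  ] [[318. -35.]]
bed [0.5763 0.0101 0.016 ] [[322. 236.]]
stopL [0.6691 0.0505 0.036 ] [[368. 363.]]
stopR [ 0.6732 -0.0194  0.036 ] [[276. 363.]]
jawL [0.4735 0.0392 0.041 ] [[378.  87.]]
jawR [ 0.4775 -0.0307  0.041 ] [[263.  87.]]
```

View pics/w1.png

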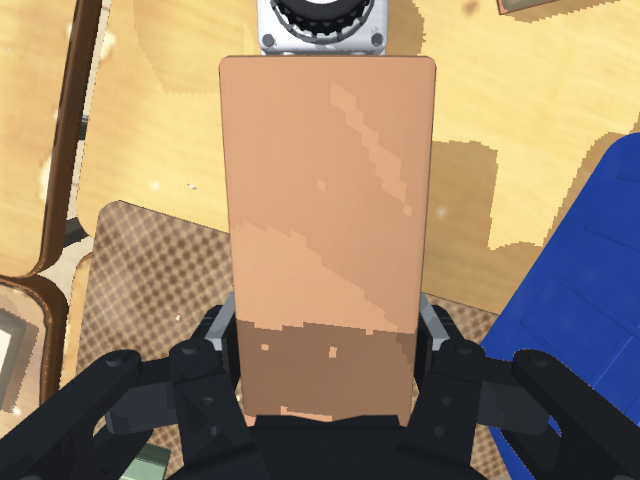

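```bash
python3 - <<'E'
from h import *
grab_frame("wrist")
s=manip.state();c=calibration("wrist");im=grab_frame("wrist").astype(int);cv2.imwrite("pics/w2.png",im)
sat=im.max(2)-im.min(2)
for r in range(20,44,6):
    d=np.where((sat[r,230:420]<40))[0]+230; L,R=d.min(),d.max(); p=ray(c,[[L-.5,r],[R+.5,r]],.042); print(r,L,R,p[:,:2].round(4).tolist(),p.mean(0).round(4))
col=im[40:90,300:340,2].mean(1);sc=sat[40:90,300:340].mean(1);print(sc.round())
k=40+np.where(sc>60)[0].min();top=s["tool_pos"][2]+.0315
e=ray(c,[[327,k+.0]],top)[0]
w,x,y,z=s["tool_rot"];r=Ro.from_quat([x,y,z,w]).as_matrix()
print("stone end in tool",k,r.T@(e-s["tool_pos"]))
d=ray(c,[[224,100],[432,100],[236,300],[418,300]],top);print(((d-s["tool_pos"])@r).round(4))
delta(None)
E
```

```text
20 254 384 [[0.4413, -0.0348], [0.4367, 0.0418]] [0.439  0.0035 0.042 ]
26 255 384 [[0.4446, -0.0341], [0.44, 0.0421]] [0.4423 0.004  0.042 ]
32 255 384 [[0.4479, -0.034], [0.4433, 0.0424]] [0.4456 0.0042 0.042 ]
38 255 384 [[0.4512, -0.0339], [0.4466, 0.0427]] [0.4489 0.0044 0.042 ]
[ 8.  8.  8.  8.  9.  9.  8.  7.  7.  5.  5.  5.  5.  5. 22. 59. 66. 92.
 92. 92. 92. 92. 92. 92. 92. 92. 91. 92. 91. 92. 92. 91. 91. 91. 91. 92.
 92. 92. 91. 92. 91. 91. 91. 91. 91. 92. 92. 92. 92. 92.]
stone end in tool 56 [ 0.08957404  0.00027452 -0.03144305]
[[ 0.0784 -0.028  -0.0315]
 [ 0.0785  0.0291 -0.0314]
 [ 0.0187 -0.0283 -0.0316]
 [ 0.0186  0.029  -0.0314]]
t 6.13 pos [0.5701 0.0133 0.1474] heading -176.58 tilt 0.1 j [-0.11 -0.01  1.82 -0.    1.33 -1.74][ WARN:0@2.162] global loadsave.cpp:1063 imwrite_ Unsupported depth image for selected encoder is fallbacked to CV_8U.
```

Call:
send_rows(rows=[{"x": -0.008, "y": -0.015, "z": 0, "wx": 0, "wy": 0, "wz": 0, "hand": -1}, {"x": 0, "y": 0, "z": 0.15, "wx": 0, "wy": 0, "wz": 0, "hand": -1}, {"x": 0, "y": 0, "z": 0.2, "wx": 0, "wy": 0, "wz": 0, "hand": -1}, {"x": 0, "y": 0, "z": 0.15, "wx": 0, "wy": 0, "wz": 0, "hand": -1}, {"x": 0, "y": 0, "z": 0.1, "wx": 0, "wy": 0, "wz": 0, "hand": -1}, {"x": 0, "y": 0, "z": 0, "wx": 0, "wy": 0, "wz": 0, "hand": -1}, {"x": 0, "y": 0, "z": 0, "wx": 0, "wy": 0, "wz": 0, "hand": -1}, {"x": 0, "y": 0, "z": 0, "wx": 0, "wy": 0, "wz": 0, "hand": -1}, {"x": 0, "y": 0, "z": 0, "wx": 0, "wy": 0, "wz": 0, "hand": -1}, {"x": 0, "y": 0, "z": 0, "wx": 0, "wy": 0, "wz": 0, "hand": -1}])

```text
time: 6.97
tool_pos: [0.5732, 0.0084, 0.0604]
tool_rot: [0.002, -0.028, 1.0, -0.0]
contact_force: [0.3, 0.9, -5.6]
gripper_width: 0.687
grasp_force: 68.1
```

```bash
python3 - <<'E'
from h import *
delta([.5713,.011,.0165],183.3)
E
```

```text
t 6.97 pos [0.5732 0.0084 0.0604] heading -176.73 tilt 0.2 j [-0.12  0.1   1.87 -0.    1.17 -1.74]
xyz units [0.0129 0.0181 0.2924]
wz units -0.001
```

Call:
send_rows(rows=[{"x": 0.006, "y": 0.009, "z": 0.08, "wx": 0, "wy": 0, "wz": 0, "hand": -1}, {"x": 0, "y": 0, "z": 0.08, "wx": 0, "wy": 0, "wz": 0, "hand": -1}, {"x": 0, "y": 0, "z": 0.05, "wx": 0, "wy": 0, "wz": 0, "hand": -1}, {"x": 0, "y": 0, "z": 0.03, "wx": 0, "wy": 0, "wz": 0, "hand": -1}, {"x": 0, "y": 0, "z": 0.02, "wx": 0, "wy": 0, "wz": 0, "hand": -1}, {"x": 0, "y": 0, "z": 0.01, "wx": 0, "wy": 0, "wz": 0, "hand": -1}, {"x": 0, "y": 0, "z": 0.01, "wx": 0, "wy": 0, "wz": 0, "hand": -1}, {"x": 0, "y": 0, "z": 0, "wx": 0, "wy": 0, "wz": 0, "hand": -1}, {"x": 0, "y": 0, "z": 0, "wx": 0, "wy": 0, "wz": 0, "hand": -1}, {"x": 0, "y": 0, "z": 0, "wx": 0, "wy": 0, "wz": 0, "hand": -1}])

```text
time: 7.8
tool_pos: [0.5713, 0.0101, 0.0167]
tool_rot: [0.0, -0.029, 1.0, -0.0]
contact_force: [0.5, 0.2, -5.8]
gripper_width: 0.691
grasp_force: 68.3
```

```bash
python3 - <<'E'
from h import *
delta([.5713,.011,.0165],183.3)
grab_frame("wrist");delta(None);print(manip.state()["contact_force"])
cv2.imwrite("pics/s1.png",cv2.resize(grab_frame("scene")[180:330,210:400],None,fx=3,fy=3))
E
```

```text
t 7.8 pos [0.5713 0.0101 0.0167] heading -176.7 tilt 0.05 j [-0.11  0.16  1.89  0.    1.1  -1.74]
xyz units [-0.0005  0.0059  0.0012]
wz units -0.0
t 7.85 pos [0.5712 0.0101 0.0166] heading -176.7 tilt 0.05 j [-0.11  0.16  1.89  0.    1.1  -1.74]
[-0.06364794 -0.05028135 -5.40266726]
```

View pics/s1.png

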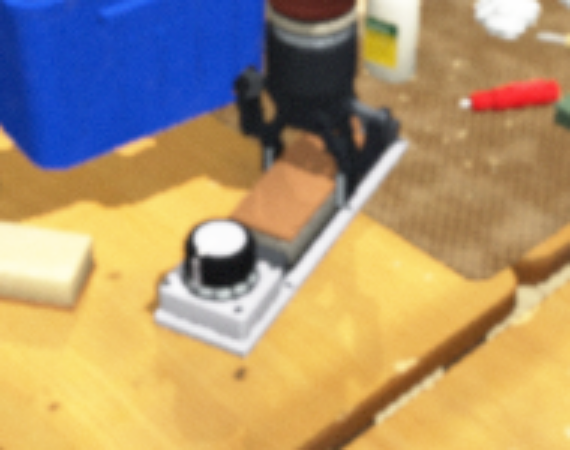

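The scene crop shows the stone between jaw and stop. The wrist still carries its full weight (5.4 N), so I'll lower it until it touches the bed.

Call:
send_rows(rows=[{"x": 0, "y": 0.003, "z": 0.004, "wx": 0, "wy": 0, "wz": 0, "hand": -1}, {"x": 0, "y": 0, "z": 0.004, "wx": 0, "wy": 0, "wz": 0, "hand": -1}, {"x": 0, "y": 0, "z": 0, "wx": 0, "wy": 0, "wz": 0, "hand": -1}, {"x": 0, "y": 0, "z": 0, "wx": 0, "wy": 0, "wz": 0, "hand": -1}, {"x": 0, "y": 0, "z": 0, "wx": 0, "wy": 0, "wz": 0, "hand": -1}, {"x": 0, "y": 0, "z": 0, "wx": 0, "wy": 0, "wz": 0, "hand": -1}, {"x": 0, "y": 0, "z": 0, "wx": 0, "wy": 0, "wz": 0, "hand": -1}, {"x": 0, "y": 0, "z": 0, "wx": 0, "wy": 0, "wz": 0, "hand": -1}, {"x": 0, "y": 0, "z": 0, "wx": 0, "wy": 0, "wz": 0, "hand": -1}, {"x": 0, "y": 0, "z": 0, "wx": 0, "wy": 0, "wz": 0, "hand": -1}])

```text
time: 8.73
tool_pos: [0.5713, 0.0102, 0.0165]
tool_rot: [0.0, -0.029, 1.0, -0.0]
contact_force: [-4.8, -1.8, 4.8]
gripper_width: 0.692
grasp_force: 69.5
```

Call:
send_rows(rows=[{"x": 0, "y": 0, "z": 0, "wx": 0, "wy": 0, "wz": 0, "hand": 1}, {"x": 0, "y": 0, "z": 0, "wx": 0, "wy": 0, "wz": 0, "hand": 1}, {"x": 0, "y": 0, "z": 0, "wx": 0, "wy": 0, "wz": 0, "hand": 1}, {"x": 0, "y": 0, "z": 0, "wx": 0, "wy": 0, "wz": 0, "hand": 1}, {"x": 0, "y": 0, "z": 0, "wx": 0, "wy": 0, "wz": 0, "hand": 1}, {"x": 0, "y": 0, "z": 0, "wx": 0, "wy": 0, "wz": 0, "hand": 1}, {"x": 0, "y": 0, "z": 0, "wx": 0, "wy": 0, "wz": 0, "hand": 1}, {"x": 0, "y": 0, "z": 0, "wx": 0, "wy": 0, "wz": 0, "hand": 1}, {"x": 0, "y": 0, "z": 0, "wx": 0, "wy": 0, "wz": 0, "hand": 1}, {"x": 0, "y": 0, "z": 0, "wx": 0, "wy": 0, "wz": 0, "hand": 1}])

```text
time: 9.57
tool_pos: [0.5709, 0.0106, 0.0151]
tool_rot: [-0.0, -0.029, 1.0, 0.0]
contact_force: [0.2, -0.5, 0.7]
gripper_width: 0.997
grasp_force: 0.0
```

Call:
send_rows(rows=[{"x": 0, "y": 0, "z": -0.1, "wx": 0, "wy": 0, "wz": 0, "hand": 1}, {"x": 0, "y": 0, "z": -0.2, "wx": 0, "wy": 0, "wz": 0, "hand": 1}, {"x": 0, "y": 0, "z": -0.25, "wx": 0, "wy": 0, "wz": 0, "hand": 1}, {"x": 0, "y": 0, "z": -0.25, "wx": 0, "wy": 0, "wz": 0, "hand": 1}, {"x": 0, "y": 0, "z": -0.25, "wx": 0, "wy": 0, "wz": 0, "hand": 1}, {"x": 0, "y": 0, "z": -0.1, "wx": 0, "wy": 0, "wz": 0, "hand": 1}, {"x": 0, "y": 0, "z": 0, "wx": 0, "wy": 0, "wz": 0, "hand": 1}, {"x": 0, "y": 0, "z": 0, "wx": 0, "wy": 0, "wz": 0, "hand": 1}, {"x": 0, "y": 0, "z": 0, "wx": 0, "wy": 0, "wz": 0, "hand": 1}, {"x": 0, "y": 0, "z": 0, "wx": 0, "wy": 0, "wz": 0, "hand": 1}])

```text
time: 10.4
tool_pos: [0.5695, 0.0107, 0.185]
tool_rot: [-0.002, -0.029, 1.0, 0.0]
contact_force: [0.6, 0.2, -0.1]
gripper_width: 1.002
grasp_force: 0.0
```

```bash
python3 - <<'E'
from h import *
s=manip.state();c=calibration("wrist");im=grab_frame("wrist");cv2.imwrite("pics/w3.png",im);np.save("c3.npy",c)
delta([.4226,.002,.18])
o=np.array([.5763,.0113,0]);a=np.radians(3.3);ux=np.array([np.cos(a),np.sin(a),0])
for n,X in(("knob",[-.154,0,.08]),("bed",[0,0,.016]),("stopL",[.095,.035,.036]),("jawL",[-.105,.035,.041]),("jawR",[-.105,-.035,.041])):
    w=o+X[0]*ux+X[1]*np.array([-ux[1],ux[0],0])+[0,0,X[2]];print(n,w.round(4),proj(c,w).round())
E
```

```text
t 10.45 pos [0.5696 0.0107 0.1851] heading -176.71 tilt 0.24 j [-0.11 -0.04  1.79 -0.    1.4  -1.74]
xyz units [ 0.9814 -0.0018  0.0381]
knob [0.4226 0.0024 0.08  ] [[327.  -8.]]
bed [0.5763 0.0113 0.016 ] [[326. 225.]]
stopL [0.6691 0.0517 0.036 ] [[368. 339.]]
jawL [0.4695 0.0402 0.041 ] [[376.  88.]]
jawR [ 0.4735 -0.0297  0.041 ] [[276.  88.]]
```

View pics/w3.png

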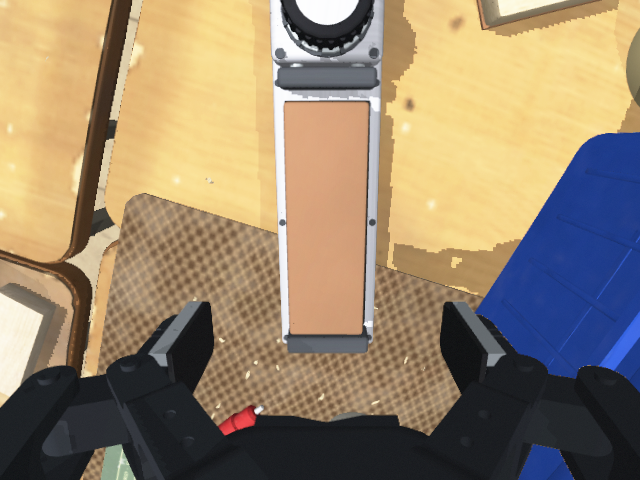

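The stone lies flat between jaw (px row 88) and stop (row 335). The knob is centred on col 327, as predicted. I'll move over the knob and pre-rotate anticlockwise.

Call:
send_rows(rows=[{"x": 0.245, "y": 0, "z": 0, "wx": 0, "wy": 0, "wz": 0, "hand": 1}, {"x": 0.245, "y": 0, "z": 0, "wx": 0, "wy": 0, "wz": 0, "hand": 1}, {"x": 0.245, "y": 0, "z": 0, "wx": 0, "wy": 0, "wz": 0, "hand": 1}, {"x": 0.246, "y": 0, "z": 0, "wx": 0, "wy": 0, "wz": 0, "hand": 1}, {"x": 0, "y": 0, "z": 0, "wx": 0, "wy": 0, "wz": -0.14, "hand": 1}, {"x": 0, "y": 0, "z": 0, "wx": 0, "wy": 0, "wz": -0.14, "hand": 1}, {"x": 0, "y": 0, "z": 0, "wx": 0, "wy": 0, "wz": -0.14, "hand": 1}, {"x": 0, "y": 0, "z": 0, "wx": 0, "wy": 0, "wz": -0.14, "hand": 1}, {"x": 0, "y": 0, "z": 0, "wx": 0, "wy": 0, "wz": -0.14, "hand": 1}, {"x": 0, "y": 0, "z": 0, "wx": 0, "wy": 0, "wz": -0.14, "hand": 1}])

```text
time: 11.28
tool_pos: [0.4231, 0.0022, 0.1861]
tool_rot: [-0.001, -0.354, 0.935, 0.001]
contact_force: [0.4, -0.2, 0.6]
gripper_width: 0.997
grasp_force: 0.0
```

Call:
send_rows(rows=[{"x": 0, "y": 0, "z": 0, "wx": 0, "wy": 0, "wz": -0.14, "hand": 1}, {"x": 0, "y": 0, "z": 0, "wx": 0, "wy": 0, "wz": -0.14, "hand": 1}, {"x": 0, "y": 0, "z": 0, "wx": 0, "wy": 0, "wz": -0.14, "hand": 1}, {"x": 0, "y": 0, "z": 0, "wx": 0, "wy": 0, "wz": -0.05, "hand": 1}, {"x": 0, "y": 0, "z": 0, "wx": 0, "wy": 0, "wz": 0, "hand": 1}, {"x": 0, "y": 0, "z": 0, "wx": 0, "wy": 0, "wz": 0, "hand": 1}, {"x": 0, "y": 0, "z": 0, "wx": 0, "wy": 0, "wz": 0, "hand": 1}, {"x": 0, "y": 0, "z": 0, "wx": 0, "wy": 0, "wz": 0, "hand": 1}, {"x": 0, "y": 0, "z": 0, "wx": 0, "wy": 0, "wz": 0, "hand": 1}, {"x": 0, "y": 0, "z": 0, "wx": 0, "wy": 0, "wz": 0, "hand": 1}])

```text
time: 12.12
tool_pos: [0.4239, 0.0021, 0.1876]
tool_rot: [-0.0, -0.517, 0.856, 0.0]
contact_force: [-0.7, 0.7, -0.3]
gripper_width: 0.999
grasp_force: 0.0
```

```bash
python3 - <<'E'
from h import *
delta([.4226,.0024,.049])
c=calibration("wrist");im=grab_frame("wrist");cv2.imwrite("pics/w4.png",im)
p=proj(c,[[.4226,.0024,.08]])[0];print("knob pred",p)
hsv=cv2.cvtColor(im,cv2.COLOR_BGR2HSV);m=((hsv[...,2]<70)).astype(np.uint8)
x0,y0=max(int(p[0])-90,0),max(int(p[1])-90,0)
w=im[y0:y0+180,x0:x0+180].max(2); wh=cv2.morphologyEx((im.min(2)>180).astype(np.uint8),cv2.MORPH_OPEN,np.ones((9,9)))
n,l,st,ce=cv2.connectedComponentsWithStats(wh)
for i in range(1,n):
    if st[i,4]>600: print(st[i],ce[i].round(1),ray(c,ce[i],.08).round(4))
E
```

```text
t 12.12 pos [0.4239 0.0021 0.1876] heading -117.77 tilt 0.01 j [-0.17 -0.43  2.11  0.    1.47 -2.83]
xyz units [0.0027 0.0086 0.924 ]
knob pred [327.26689001 234.71727344]
[ 604    0   36  104 2123] [627.2  37.8] [[ 0.1991 -0.0234  0.08  ]]
[ 302  207   56   54 2421] [329.2 233.7] [[0.4211 0.0024 0.08  ]]
[418 308  24  36 675] [430.  326.3] [[0.3888 0.0982 0.08  ]]
```

View pics/w4.png

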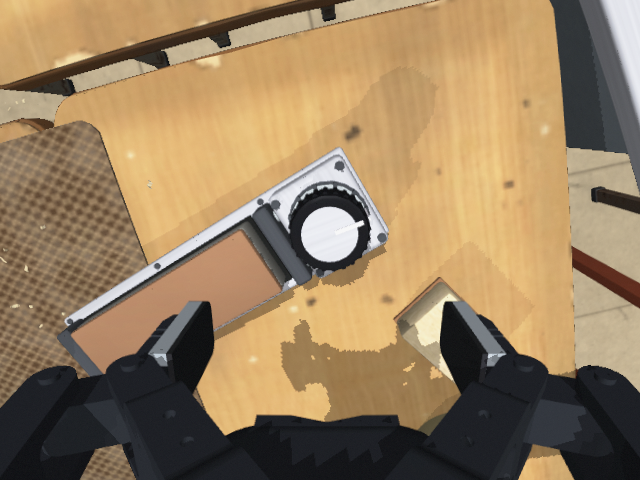

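The knob disc is at px (329,234), within 2 mm of the prediction. The jaw and stone match the earlier view. I'll descend and grip.

Call:
send_rows(rows=[{"x": 0.005, "y": 0.013, "z": 0, "wx": 0, "wy": 0, "wz": 0, "hand": 1}, {"x": 0, "y": 0, "z": 0.2, "wx": 0, "wy": 0, "wz": 0, "hand": 1}, {"x": 0, "y": 0, "z": 0.25, "wx": 0, "wy": 0, "wz": 0, "hand": 1}, {"x": 0, "y": 0, "z": 0.2, "wx": 0, "wy": 0, "wz": 0, "hand": 1}, {"x": 0, "y": 0, "z": 0.15, "wx": 0, "wy": 0, "wz": 0, "hand": 1}, {"x": 0, "y": 0, "z": 0.1, "wx": 0, "wy": 0, "wz": 0, "hand": 1}, {"x": 0, "y": 0, "z": 0.044, "wx": 0, "wy": 0, "wz": 0, "hand": 1}, {"x": 0, "y": 0, "z": 0, "wx": 0, "wy": 0, "wz": 0, "hand": 1}, {"x": 0, "y": 0, "z": 0, "wx": 0, "wy": 0, "wz": 0, "hand": 1}, {"x": 0, "y": 0, "z": 0, "wx": 0, "wy": 0, "wz": 0, "hand": 1}])

```text
time: 13.0
tool_pos: [0.4232, 0.0022, 0.0476]
tool_rot: [0.001, -0.517, 0.856, -0.001]
contact_force: [0.5, -0.5, 0.5]
gripper_width: 0.999
grasp_force: 0.0
```

Call:
send_rows(rows=[{"x": 0, "y": 0, "z": 0, "wx": 0, "wy": 0, "wz": 0, "hand": -1}, {"x": 0, "y": 0, "z": 0, "wx": 0, "wy": 0, "wz": 0, "hand": -1}, {"x": 0, "y": 0, "z": 0, "wx": 0, "wy": 0, "wz": 0, "hand": -1}, {"x": 0, "y": 0, "z": 0, "wx": 0, "wy": 0, "wz": 0, "hand": -1}, {"x": 0, "y": 0, "z": 0, "wx": 0, "wy": 0, "wz": 0, "hand": -1}, {"x": 0, "y": 0, "z": 0, "wx": 0, "wy": 0, "wz": 0, "hand": -1}, {"x": 0, "y": 0, "z": 0, "wx": 0, "wy": 0, "wz": 0, "hand": -1}, {"x": 0, "y": 0, "z": 0, "wx": 0, "wy": 0, "wz": 0, "hand": -1}, {"x": 0, "y": 0, "z": 0, "wx": 0, "wy": 0, "wz": 0, "hand": -1}, {"x": 0, "y": 0, "z": 0, "wx": 0, "wy": 0, "wz": 0, "hand": -1}])

```text
time: 13.83
tool_pos: [0.4222, 0.0025, 0.0475]
tool_rot: [0.0, -0.517, 0.856, 0.0]
contact_force: [-4.1, 1.0, 7.7]
gripper_width: 0.612
grasp_force: 61.8
```

```bash
python3 - <<'E'
from h import *
delta([.4218,.0024,.046]);s=manip.state();print(s["contact_force"],s["ft_torque"])
E
```

```text
t 13.83 pos [0.4222 0.0025 0.0475] heading -117.75 tilt 0.02 j [-0.17 -0.26  2.23  0.    1.18 -2.83]
xyz units [0.0019 0.0022 0.0101]
[-4.09911226  1.00530218  7.6812976 ] [ 0.22979796  0.72395864 -0.10308458]
```

Call:
send_rows(rows=[{"x": 0, "y": 0, "z": 0, "wx": 0, "wy": 0, "wz": 0.12, "hand": -1}, {"x": 0, "y": 0, "z": 0, "wx": 0, "wy": 0, "wz": 0.14, "hand": -1}, {"x": 0, "y": 0, "z": 0, "wx": 0, "wy": 0, "wz": 0.14, "hand": -1}, {"x": 0, "y": 0, "z": 0, "wx": 0, "wy": 0, "wz": 0.14, "hand": -1}, {"x": 0, "y": 0, "z": 0, "wx": 0, "wy": 0, "wz": 0.14, "hand": -1}, {"x": 0, "y": 0, "z": 0, "wx": 0, "wy": 0, "wz": 0.14, "hand": -1}, {"x": 0, "y": 0, "z": 0, "wx": 0, "wy": 0, "wz": 0.14, "hand": -1}, {"x": 0, "y": 0, "z": 0, "wx": 0, "wy": 0, "wz": 0.14, "hand": -1}, {"x": 0, "y": 0, "z": 0, "wx": 0, "wy": 0, "wz": 0.14, "hand": -1}, {"x": 0, "y": 0, "z": 0, "wx": 0, "wy": 0, "wz": 0.14, "hand": -1}])

```text
time: 14.67
tool_pos: [0.4223, 0.0023, 0.0475]
tool_rot: [0.0, 0.001, 1.0, -0.0]
contact_force: [-3.0, 1.3, 7.1]
gripper_width: 0.616
grasp_force: 61.5
```

```bash
python3 - <<'E'
from h import *
delta([.4218,.0024,.046]);s=manip.state();print(s["contact_force"],s["ft_torque"],s["gripper_width"])
E
```

```text
t 14.67 pos [0.4223 0.0023 0.0475] heading 179.88 tilt 0.02 j [-0.17 -0.26  2.23 -0.    1.18 -1.74]
xyz units [0.0035 0.0004 0.0099]
[-3.04220802  1.27184128  7.13373793] [0.09559437 0.57461105 0.1712002 ] 0.6158871864883302
```

Call:
send_rows(rows=[{"x": 0, "y": 0, "z": 0, "wx": 0, "wy": 0, "wz": 0.14, "hand": -1}, {"x": 0, "y": 0, "z": 0, "wx": 0, "wy": 0, "wz": 0.14, "hand": -1}, {"x": 0, "y": 0, "z": 0, "wx": 0, "wy": 0, "wz": 0.14, "hand": -1}, {"x": 0, "y": 0, "z": 0, "wx": 0, "wy": 0, "wz": 0.14, "hand": -1}, {"x": 0, "y": 0, "z": 0, "wx": 0, "wy": 0, "wz": 0.14, "hand": -1}, {"x": 0, "y": 0, "z": 0, "wx": 0, "wy": 0, "wz": 0.14, "hand": -1}, {"x": 0, "y": 0, "z": 0, "wx": 0, "wy": 0, "wz": 0.14, "hand": -1}, {"x": 0, "y": 0, "z": 0, "wx": 0, "wy": 0, "wz": 0.14, "hand": -1}, {"x": 0, "y": 0, "z": 0, "wx": 0, "wy": 0, "wz": 0.14, "hand": -1}, {"x": 0, "y": 0, "z": 0, "wx": 0, "wy": 0, "wz": 0.14, "hand": -1}])

```text
time: 15.5
tool_pos: [0.4223, 0.0022, 0.0475]
tool_rot: [0.0, 0.523, 0.852, -0.0]
contact_force: [-4.6, 0.5, 6.4]
gripper_width: 0.617
grasp_force: 61.7
```

```bash
python3 - <<'E'
from h import *
delta(None);s=manip.state();print(s["contact_force"],s["ft_torque"],s["gripper_width"])
E
```

```text
t 15.5 pos [0.4223 0.0022 0.0475] heading 116.89 tilt 0.04 j [-0.17 -0.26  2.23 -0.    1.18 -0.64]
[-4.58195584  0.51234629  6.38314138] [0.01657513 0.5724891  0.22642849] 0.6171786029611617
```

Call:
send_rows(rows=[{"x": 0, "y": 0, "z": 0, "wx": 0, "wy": 0, "wz": 0.1, "hand": -1}, {"x": 0, "y": 0, "z": 0, "wx": 0, "wy": 0, "wz": 0.1, "hand": -1}, {"x": 0, "y": 0, "z": 0, "wx": 0, "wy": 0, "wz": 0.1, "hand": -1}, {"x": 0, "y": 0, "z": 0, "wx": 0, "wy": 0, "wz": 0.1, "hand": -1}, {"x": 0, "y": 0, "z": 0, "wx": 0, "wy": 0, "wz": 0.1, "hand": -1}, {"x": 0, "y": 0, "z": 0, "wx": 0, "wy": 0, "wz": 0.1, "hand": -1}, {"x": 0, "y": 0, "z": 0, "wx": 0, "wy": 0, "wz": 0.1, "hand": -1}, {"x": 0, "y": 0, "z": 0, "wx": 0, "wy": 0, "wz": 0.1, "hand": -1}, {"x": 0, "y": 0, "z": 0, "wx": 0, "wy": 0, "wz": 0, "hand": -1}, {"x": 0, "y": 0, "z": 0, "wx": 0, "wy": 0, "wz": 0, "hand": -1}])

```text
time: 16.33
tool_pos: [0.4221, 0.0021, 0.0475]
tool_rot: [0.0, 0.76, 0.65, -0.0]
contact_force: [-4.3, -1.1, 7.1]
gripper_width: 0.617
grasp_force: 61.9
```

```bash
python3 - <<'E'
from h import *
delta(None);s=manip.state();print(s["contact_force"],s["ft_torque"],s["gripper_width"])
E
```

```text
t 16.33 pos [0.4221 0.0021 0.0475] heading 81.15 tilt 0.04 j [-0.17 -0.26  2.23 -0.    1.18 -0.02]
[-4.33985995 -1.10644962  7.05440523] [-0.07008316  0.74250903 -0.02281112] 0.6167637815787418
```

Call:
send_rows(rows=[{"x": 0, "y": 0, "z": 0, "wx": 0, "wy": 0, "wz": 0.08, "hand": -1}, {"x": 0, "y": 0, "z": 0, "wx": 0, "wy": 0, "wz": 0.08, "hand": -1}, {"x": 0, "y": 0, "z": 0, "wx": 0, "wy": 0, "wz": 0.08, "hand": -1}, {"x": 0, "y": 0, "z": 0, "wx": 0, "wy": 0, "wz": 0.08, "hand": -1}, {"x": 0, "y": 0, "z": 0, "wx": 0, "wy": 0, "wz": 0.08, "hand": -1}, {"x": 0, "y": 0, "z": 0, "wx": 0, "wy": 0, "wz": 0.08, "hand": -1}, {"x": 0, "y": 0, "z": 0, "wx": 0, "wy": 0, "wz": 0.08, "hand": -1}, {"x": 0, "y": 0, "z": 0, "wx": 0, "wy": 0, "wz": 0.08, "hand": -1}, {"x": 0, "y": 0, "z": 0, "wx": 0, "wy": 0, "wz": 0.08, "hand": -1}, {"x": 0, "y": 0, "z": 0, "wx": 0, "wy": 0, "wz": 0.08, "hand": -1}])

```text
time: 17.17
tool_pos: [0.4221, 0.0022, 0.0475]
tool_rot: [0.0, 0.924, 0.383, -0.0]
contact_force: [-4.7, 0.2, 8.5]
gripper_width: 0.618
grasp_force: 61.7
```

```bash
python3 - <<'E'
from h import *
delta(None);s=manip.state();print(s["contact_force"],s["ft_torque"],s["gripper_width"])
E
```

```text
t 17.17 pos [0.4221 0.0022 0.0475] heading 45.06 tilt 0.06 j [-0.17 -0.26  2.23 -0.    1.18  0.61]
[-4.66197032  0.17739307  8.50638143] [-0.01639381  0.75639674  0.43334309] 0.6176930331356378
```

Torque has reached 0.43 N m, so the clutch is at its slip torque. By my bounds it has slipped between 0.1 and 1.25 rad so far. Another 0.63 rad puts it safely between the limits.

Call:
send_rows(rows=[{"x": 0, "y": 0, "z": 0, "wx": 0, "wy": 0, "wz": 0.1, "hand": -1}, {"x": 0, "y": 0, "z": 0, "wx": 0, "wy": 0, "wz": 0.1, "hand": -1}, {"x": 0, "y": 0, "z": 0, "wx": 0, "wy": 0, "wz": 0.1, "hand": -1}, {"x": 0, "y": 0, "z": 0, "wx": 0, "wy": 0, "wz": 0.1, "hand": -1}, {"x": 0, "y": 0, "z": 0, "wx": 0, "wy": 0, "wz": 0.1, "hand": -1}, {"x": 0, "y": 0, "z": 0, "wx": 0, "wy": 0, "wz": 0.1, "hand": -1}, {"x": 0, "y": 0, "z": 0, "wx": 0, "wy": 0, "wz": 0.1, "hand": -1}, {"x": 0, "y": 0, "z": 0, "wx": 0, "wy": 0, "wz": 0.1, "hand": -1}, {"x": 0, "y": 0, "z": 0, "wx": 0, "wy": 0, "wz": 0, "hand": -1}, {"x": 0, "y": 0, "z": 0, "wx": 0, "wy": 0, "wz": 0, "hand": -1}])

```text
time: 18.0
tool_pos: [0.422, 0.0023, 0.0475]
tool_rot: [0.0, 0.997, 0.08, -0.0]
contact_force: [-5.1, 0.7, 8.5]
gripper_width: 0.62
grasp_force: 61.9
```

Call:
send_rows(rows=[{"x": 0, "y": 0, "z": 0, "wx": 0, "wy": 0, "wz": 0, "hand": 1}, {"x": 0, "y": 0, "z": 0, "wx": 0, "wy": 0, "wz": 0, "hand": 1}, {"x": 0, "y": 0, "z": 0, "wx": 0, "wy": 0, "wz": 0, "hand": 1}, {"x": 0, "y": 0, "z": 0, "wx": 0, "wy": 0, "wz": 0, "hand": 1}, {"x": 0, "y": 0, "z": 0, "wx": 0, "wy": 0, "wz": 0, "hand": 1}, {"x": 0, "y": 0, "z": 0, "wx": 0, "wy": 0, "wz": 0, "hand": 1}, {"x": 0, "y": 0, "z": 0, "wx": 0, "wy": 0, "wz": 0, "hand": 1}, {"x": 0, "y": 0, "z": 0, "wx": 0, "wy": 0, "wz": 0, "hand": 1}, {"x": 0, "y": 0, "z": 0, "wx": 0, "wy": 0, "wz": 0, "hand": 1}, {"x": 0, "y": 0, "z": 0, "wx": 0, "wy": 0, "wz": 0, "hand": 1}])

```text
time: 18.83
tool_pos: [0.4219, 0.0024, 0.046]
tool_rot: [-0.0, 0.997, 0.08, -0.0]
contact_force: [-0.0, -0.1, 0.1]
gripper_width: 1.004
grasp_force: 0.0
```

Call:
send_rows(rows=[{"x": 0, "y": 0, "z": -0.1, "wx": 0, "wy": 0, "wz": 0, "hand": 1}, {"x": 0, "y": 0, "z": -0.2, "wx": 0, "wy": 0, "wz": 0, "hand": 1}, {"x": 0, "y": 0, "z": -0.25, "wx": 0, "wy": 0, "wz": 0, "hand": 1}, {"x": 0, "y": 0, "z": -0.25, "wx": 0, "wy": 0, "wz": 0, "hand": 1}, {"x": 0, "y": 0, "z": -0.2, "wx": 0, "wy": 0, "wz": 0, "hand": 1}, {"x": 0, "y": 0, "z": 0, "wx": 0, "wy": 0, "wz": 0, "hand": 1}, {"x": 0, "y": 0, "z": 0, "wx": 0, "wy": 0, "wz": 0, "hand": 1}, {"x": 0, "y": 0, "z": 0, "wx": 0, "wy": 0, "wz": 0, "hand": 1}, {"x": 0, "y": 0, "z": 0, "wx": 0, "wy": 0, "wz": 0, "hand": 1}, {"x": 0, "y": 0, "z": 0, "wx": 0, "wy": 0, "wz": 0, "hand": 1}])

```text
time: 19.67
tool_pos: [0.4208, 0.0025, 0.1939]
tool_rot: [-0.0, 0.997, 0.08, -0.002]
contact_force: [-0.0, 0.3, 0.3]
gripper_width: 1.0
grasp_force: 0.0
```

```bash
python3 - <<'E'
from h import *
delta(None)
c=calibration("wrist");im=grab_frame("wrist");t=grab_frame("scene")
cv2.imwrite("pics/fin.png",np.hstack([cv2.resize(im,(400,300)),cv2.resize(t[180:330,210:410],(400,300))]))
o=np.array([.5763,.0113,0]);a=np.radians(3.3);ux=np.array([np.cos(a),np.sin(a),0])
for n,X in(("jawL",[-.085,.035,.041]),("jawR",[-.085,-.035,.041]),("knob",[-.154,0,.08])):
    w=o+X[0]*ux+X[1]*np.array([-ux[1],ux[0],0])+[0,0,X[2]];print(n,proj(c,w).round())
E
```

```text
t 19.67 pos [0.4208 0.0025 0.1939] heading 9.15 tilt 0.21 j [-0.17 -0.45  2.11 -0.    1.49  1.24]
jawL [[290. 119.]]
jawR [[384. 129.]]
knob [[328. 228.]]
```

View pics/fin.png

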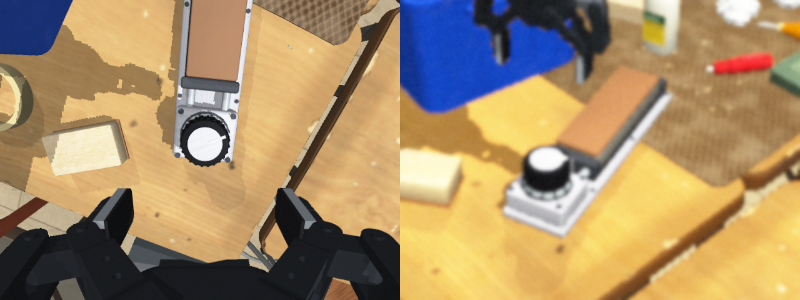

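The final view shows the jaw tight against the stone (crop px row 77, as predicted for x = -85 mm). The knob's index turned with the gripper, so the total turn was about 4.0 rad. At most 3.33 rad of that drove the jaw, so the slip is at least 0.6 rad and well under 3.14. The bystanders are unmoved and the gripper is clear.

```bash
python3 -c "
from plant import job_done
print(job_done())"
```

```text
the job is handed in; nothing more can be done
None
```

I handed the job in at about 20 s: the stone lies flat against the stop, clamped by the jaw. The clutch slipped at least 0.6 rad and at most about 1.9 rad, worked out from the knob turn and torque, and no verdict came back.

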